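Probe a clamped stone sample on its marked spot

ROBOT

A 6-joint arm with a two-finger parallel gripper is mounted at the origin on the work surface. World frame = base frame: x ahead of the robot, y to its left, z up, the work surface at z = 0. Lengths are in m, angles in rad, forces in N, time in s.
With the tool pointing down it reaches from about 0.25 to 0.725 m from the base axis. Payload 4 kg.
Tool frame: the origin (TCP) lies on the centre line of the jaws, within the pads' length; the fingertips stand 22 mm ahead of it and the grasp point (between the pads) lies 3 mm ahead of it; z points along the fingers, y is the line along which they close (so a half turn about z gives the same grasp; the last joint's range is limited). The gripper opens to 85 mm and grips with 20 to 120 N. Pads are 22 mm wide; open, the fingers measure 114 mm over their backs; the gripper's body (76 mm by 85 mm) begins 54 mm behind the grasp point. The pads swing forward as they close: fully open they stand 13 mm farther back than shut.
Start: joints at [-1.147, 0.241, 0.005, 1.335, 0, 1.571], TCP at [0.206, -0.456, 0.253] pointing down, gripper open.
Joint ranges: [-2.72, 2.72], [-1.05, 1.87], [-1.09, 1.28], [-1.99, 2.15], [-1.42, 1.44], [-3.14, 3.14]. Speed limits (rad/s): [2.79, 2.79, 3.14, 3.14, 3.14, 3.14].

INTERFACE

Orientations are given as a unit quaternion [x, y, z, w].
In Python, from workcell import bot gives the robot as it stands.
- The arm moves only by the shell command python3 -m inch 'ROWS'. ROWS is JSON, one flat list of numbers, 7 for each row, row after row: the shift along the world's x, y, z in mm, then the turn, a rotation vector about the world's x, y, z in rad, then the opening in per cent of the stroke, from 0 (shut) to 100 (fully open). A call has 1 to 8 rows; each row is the pose to reach, as a shift and turn from the pose commanded when the call began; what a row does not reach only later rows make up. A row lasts 1/12 s, in which the tool goes at most 41.7 mm and 7.16 degrees, less where a joint would pass 70% of its speed; a pose out of reach is approached as far as the arm can. A call with a gripper value outside its range is refused whole. The fingers move at their own pace and stop on an object; the grip force is fixed at half the most. Time passes only in rows, so rows that repeat a pose let the fingers close. It gives the time, the measured TCP pose, the force, the opening and the grip force at its end, in the units of the state.
- bot.get_obs(): the state, without advancing time (a new reading comes with each control period).
- bot.camera(name): name is "scene" or "side" or "wrist"; returns the picture (400x640x3 uint8, blue, green, red); there is no depth.
- bot.camera_info(name): a dict with "intrinsics" (3x3 intrinsics, pixels), "distortion" ([k1, k2, p1, p2, k3] as OpenCV has them; the pictures are not rectified), "camera_from_world" (4x4, takes a point from world to camera coordinates); the wrist camera has in their place "hand_eye" (4x4, takes a point from camera to tool coordinates, whose origin is the TCP and whose axes are the flange's). Camera axes: x right, y down, z forward; pixel columns grow to the right and rows downward; lengths in m; the calibration is good to about 2 mm. A picture is of the moment at which its call begins: read the wrist's pose just before it. camera_info takes no time and is no camera call.
- bot.job_done(): hands the job in; it is judged then, once.
Trained networks look in the newest picture that a camera, given by its name, has taken for a name from the list of things; names that differ only in an ending like _2 or _b are one class to them, and where a whole thing is asked for, a point or a joint stands for the part that bears it (a point fixed in the world has none). Each returns a list of dicts, best first, with "confidence" (0 to 1); they miss things now and then, are a little off and sometimes report something else, mostly with a low value. They report only what shows in the picture. A call takes as long as a camera call. They do not tell look-alikes from the thing itself.
- bot.silhouettes(camera, target): "mask" (400x640 bool, what is visible of it) and "uv" ([column, row] in pixels, amid what is visible of it).
- bot.spot_point(camera, target): "uv" ([column, row] in pixels: a listed point, or the origin of a listed thing).
The state is a dict: "clock": time; "joint_pos": joint angles; "joint_vel": joint speeds; "tau": joint torques, N m; "eef_pos": TCP position; "tool_rot": TCP orientation; "ft_force": force on the tool from outside, world axes, zero at the start; "ft_torque": the same for the moment, N m; "grip_width": finger opening in m; "grasp_force": force on a finger pad.
Only numpy, scipy, OpenCV 4.12 (cv2) and the standard library are available. Lean on these libraries where they do the work, as an engineer would, in place of code of your own. Each camera call takes 0.05 s, during which the arm holds its last target. There are 200 camera calls.

TASK

A stone sample lies in the test cradle: first swing the red hold-down arm down until its pad rests on the stone. Then take the orange spring probe out of its stand and hold it square to the stone's sloping face with its brass tip inside the red dot, pressing gently so that the brass plunger is pushed about half way in and never to its stop. Finish while holding it there, and leave the other things on the bench where they are.

Things in the scene. Friction and masses are not known exactly. Their poses are not given: they have to be found in the camera images.
- cradle: Fixed test cradle: dark steel plate 270 x 130 x 12 mm with low yellow curbs around the stone (14 mm above the plate). Origin on the table surface under the stone's centre; +x points to the clamp's hinge, which is carried by two steel cheeks (28 mm apart inside, 44 mm outside, up to 102 mm above the table) at x = 87 to 123 mm; z up. Set at any yaw within 0.35 rad, hinge end away from the robot.
- clamp (a joint): Angle in rad of the red hold-down arm about its hinge: 0 = level with its rubber pad on the stone, growing as it swings up and back (stop at 1.5, upright). It starts raised, between 0.9 and 1.3. Stiff hinge: it stays where it is left; 1.5 to 4 N at the handle moves it.
- clamp_handle (a point): Middle of the black T-bar at the free end of the hold-down arm: round bar 14 mm thick, 80 mm long, parallel to the hinge, 105 mm from the hinge axis. The arm is a bar 20 mm wide and 12 mm thick.
- clamp_hinge (a point): Point on the clamp's hinge axis (parallel to the cradle's y), 105 mm along the cradle's +x from its origin and 85 mm above the table. With the arm closed the T-bar's centre is at cradle x = 0, 85 mm above the table.
- stone: Pale stone sample 140 x 90 x 60 mm (1.6 kg), loose in the cradle's curbs, its underside 12 mm above the table. Origin at the centre of its underside; axes as the cradle's. Its +x half has a flat top (72 mm above the table), its -x half slopes down towards -x at 20 degrees.
- spot: Red painted dot, 20 mm across, in the middle of the sloping face. Origin at its centre on the face; z is the outward normal of the sloping face (20 degrees from vertical, leaning to the stone's -x), y is parallel to the stone's y.
- stand: Fixed probe stand: plate 100 x 100 x 10 mm with an upright grey tube (outer diameter 52 mm, inner 33 mm), its rim 85 mm above the table. Origin under the tube's axis, on the table.
- probe: Orange spring probe, about 0.17 kg: round body 28 mm in diameter and 130 mm long along its z, with a steel collar (42 mm in diameter) from z = 45 to 53 mm. Origin at the centre of the body's front end, from which the brass plunger sticks out along -z; it stands upright in the stand's tube, hanging by its collar on the rim, origin 40 mm above the table. Grip it on the body above the collar (z = 60 to 125 mm).
- plunger (a joint): How far the probe's plunger is pushed in, in m: 0 = fully out, 0.016 = at its stop. Spring: 1.6 N to start moving, 4.8 N half way (0.008), 8 N at the stop (400 N/m).
- probe_tip (a point): Round end of the brass plunger (10 mm in diameter), 18 mm ahead of the probe body's front end when fully out.
- mallet: Bystander: hammer 240 mm long lying on the table. Leave alone.
- rasp: Bystander: rasp 260 mm long with a wooden handle, lying on the table. Leave alone.
- cup: Bystander: white cup, 72 mm in diameter, 85 mm high, beyond the work. Leave alone.
- rubbing_block: Bystander: grey rubbing block 90 x 45 x 30 mm, near the robot. Leave alone.
Things that resemble listed ones, but are neither listed nor needed, are in the scene too. What is shaped like the stand but pink is not meant.

How it is judged:
On the way, in this order (a step that is already met when the one before it is completed fails the run):
1. the hold-down arm is down on the stone while the probe is still in its stand (value of joint clamp below 0.03 rad and distance of probe from where it was at the start of the episode below 0.02 m), for 0.2 s.
2. the probe is taken out of its stand (horizontal distance between probe and stand above 0.06 m), for 0.2 s.
At the end, for the whole second after the job is handed in: Probe still held, steady: tip within 10 mm of the dot's centre, axis within 0.15 rad of square to the slope, plunger 4 to 12 mm in, 2.5 to 8 N on the stone, probe not touching cradle or clamp; hold-down arm below 0.03 rad; stone moved less than 8 mm (distance between probe_tip and spot below 0.01 m and angle between the z axis of probe and the z axis of spot, either way round below 0.15 rad and angle between probe's own z axis and vertical below 0.6 rad and contact force between probe and stone between 2.5 and 8 N and value of joint plunger between 0.004 and 0.012 m and contact force between the fingers and probe above 2 N and contact force between probe and cradle below 0.1 N and linear speed of probe below 0.02 m/s and value of joint clamp below 0.03 rad and distance of stone from where it was at the start of the episode below 0.008 m); the arm keeps its last pose, push and grip.
It fails at once if the plunger is driven to its stop (value of joint plunger above 0.0155 m).
It fails at once if the probe is pressed hard on the stone (contact force between probe and stone above 15 N).
It fails at once if a bystander is moved (distance of any of mallet, rasp, cup, rubbing_block from where it was at the start of the episode above 0.03 m).
It also fails if it takes over 61 s, if anything falls off the work surface, if the arm or the gripper's body presses on something with over 40 N, if the wrist force passes 120 N, or if a joint passes its speed limit or range.

## Working session

There is one attempt and no reset: what is moved stays moved. The work goes in short steps, Python scripts to look and compute and a shell command to move; the robot and the scene stay as the last step left them, time stands still between calls to the robot, and variables do not carry over. Pictures are saved under pics/ and viewed, at most 10 in all, crops included, and the job is handed in when it is done.

```bash
ls; mkdir -p pics
cat > h.py <<'E'
import numpy as np, cv2
from workcell import bot
from scipy.spatial.transform import Rotation as R
def snap(n,f=None):
    o=bot.get_obs(); im=bot.camera(n)
    if f: cv2.imwrite('pics/'+f,im)
    return im,o
def cam(n,o=None):
    i=bot.camera_info(n); K=np.array(i['intrinsics']); d=np.array(i['distortion'])
    if n=='wrist':
        T=np.eye(4); T[:3,:3]=R.from_quat(o['tool_rot']).as_matrix(); T[:3,3]=o['eef_pos']
        W=T@np.array(i['hand_eye'])
    else: W=np.linalg.inv(np.array(i['camera_from_world']))
    return K,d,W
def ray(c,uv):
    K,d,W=c; p=cv2.undistortPoints(np.array([[uv]],float),K,d)[0,0]
    v=W[:3,:3]@np.array([p[0],p[1],1]); return W[:3,3],v/np.linalg.norm(v)
def onz(c,uv,z):
    o,v=ray(c,uv); return o+v*(z-o[2])/v[2]
def tri(*rs):
    A=sum(np.eye(3)-np.outer(v,v) for o,v in rs); b=sum((np.eye(3)-np.outer(v,v))@o for o,v in rs)
    p=np.linalg.solve(A,b); return p,[np.linalg.norm(np.cross(p-o,v)) for o,v in rs]
def proj(c,P):
    K,d,W=c; M=np.linalg.inv(W)
    return cv2.projectPoints(np.array(P,float).reshape(-1,3),cv2.Rodrigues(M[:3,:3])[0],M[:3,3],K,d)[0].reshape(-1,2)
E
python3 - <<'E'
from h import *
np.set_printoptions(precision=3,suppress=True)
for n in ('scene','side'):
    im,o=snap(n,n+'0.png'); c=cam(n)
    print(n,'cam at',c[2][:3,3])
    for t in ['clamp_handle','clamp_hinge','spot','stand','probe','cradle','stone','cup','mallet','rasp','rubbing_block']:
        print(t,[(np.round(r['uv']).astype(int).tolist(),round(r['confidence'],2)) for r in bot.spot_point(n,t)])
print(bot.get_obs())
E
```

```text
pics
scene cam at [ 1.378 -0.214  0.834]
clamp_handle [([220, 185], 0.85)]
clamp_hinge [([222, 232], 0.88)]
spot [([234, 200], 0.46)]
stand [([404, 244], 0.96), ([373, 207], 0.58)]
probe [([376, 195], 0.65)]
cradle [([238, 225], 0.97), ([297, 175], 0.16)]
stone [([237, 222], 0.63)]
cup [([335, 276], 0.87)]
mallet [([452, 176], 0.76)]
rasp []
rubbing_block [([298, 176], 0.56)]
side cam at [0.065 0.589 1.094]
clamp_handle [([373, 123], 0.52)]
clamp_hinge [([357, 136], 0.56)]
spot [([384, 172], 0.35)]
stand [([286, 253], 0.7), ([323, 300], 0.64), ([241, 228], 0.6)]
probe [([284, 244], 0.76)]
cradle [([376, 176], 0.87)]
stone [([378, 174], 0.89)]
cup [([272, 177], 0.76)]
mallet [([227, 332], 0.81)]
rasp [([423, 144], 0.92), ([373, 125], 0.57)]
rubbing_block [([371, 250], 0.8), ([283, 247], 0.47)]
{'clock': 1.2, 'joint_pos': array([-1.147,  0.241,  0.005,  1.335,  0.   ,  1.571]), 'joint_vel': array([-0.001, -0.   ,  0.001,  0.001,  0.   , -0.001]), 'tau': array([  0.   , -37.222,  25.269,   0.001,  -0.   ,   0.   ]), 'eef_pos': array([ 0.206, -0.456,  0.253]), 'tool_rot': array([ 0.978,  0.21 ,  0.   , -0.   ]), 'ft_force': array([-0.159,  0.572, -0.575]), 'ft_torque': array([-0.018,  0.031,  0.002]), 'grasp_force': 0.0, 'grip_width': 0.08538813012757972}
```

View pics/scene0.png

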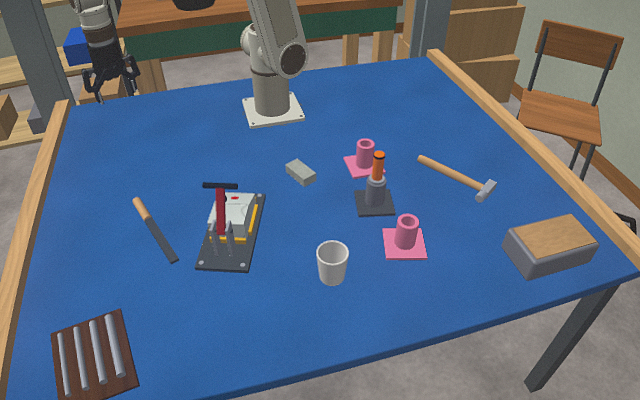

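View pics/side0.png

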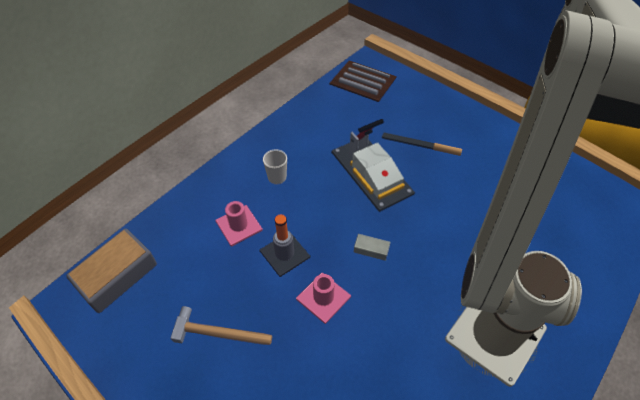

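The scene view shows the grey stand with the orange probe at (376,190), and two pink look-alike stands at (365,150) and (406,232). The cradle is at (235,225) with the T-bar raised at (220,185). In the side view the probe is at (283,245), the dot at (384,173) and the T-bar at (371,127). The grey stand holding the orange probe is the one meant, and I'll confirm that in an enlarged crop.

Run:
```python
from h import *
a=cv2.imread('pics/scene0.png'); b=cv2.imread('pics/side0.png')
A=cv2.resize(a[130:280,190:440],None,fx=3.2,fy=2*1.6,interpolation=cv2.INTER_CUBIC)[:, :]
A1=cv2.resize(a[175:275,190:275],(382,450),interpolation=cv2.INTER_CUBIC)
B1=cv2.resize(b[115:215,325:420],(418,440),interpolation=cv2.INTER_CUBIC)
cv=np.zeros((600,800,3),np.uint8); cv[:450,:382]=A1; cv[:440,382:800]=B1
s=cv2.resize(a[135:265,335:435],(115,150)); cv[450:600,:115]=s
s=cv2.resize(b[190:315,210:355],(174,150)); cv[450:600,200:374]=s
cv2.imwrite('pics/crop1.png',cv)
```

```text
(no output)
```

View pics/crop1.png

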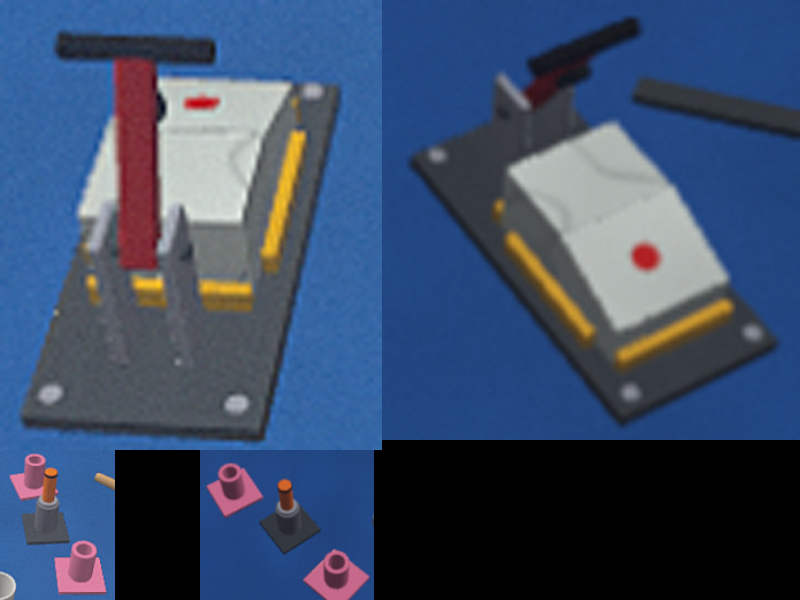

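The crop confirms the grey stand with the orange probe, with both pink stands empty. It also gives the cradle's plate corners for a model fit.

Run:
```python
from h import *
from scipy.optimize import least_squares
np.set_printoptions(precision=4,suppress=True)
a=cv2.imread('pics/scene0.png'); b=cv2.imread('pics/side0.png')
cs,cd=cam('scene'),cam('side')
def blob(im,uv,r,f):
    x,y=uv; w=im[y-r:y+r,x-r:x+r].astype(int); m=f(w); v,u=np.nonzero(m); return np.array([u.mean()+x-r,v.mean()+y-r]),m.sum()
red=lambda w:(w[...,2]>140)&(w[...,1]<80)&(w[...,0]<90)
d1,n1=blob(a,(235,197),5,red); d2,n2=blob(b,(384,173),7,red); print(d1,n1,d2,n2)
print('dot',tri(ray(cs,d1),ray(cd,d2)), 'z exp 0.0593')
S=lambda x,y:(190+x/4.494,175+y/4.5); D=lambda x,y:(325+(x-382)/4.4,115+y/4.4)
# obs: cam, uv, kind/cradle coords
obs=[(cs,d1,(-.035,0,.0593),0,3),(cd,d2,(-.035,0,.0593),0,3),
(cs,S(24,416),(.135,-.065,.012),1,1),(cs,S(262,428),(.135,.065,.012),1,1),(cs,S(340,86),(-.135,.065,.012),1,1),
(cd,D(412,160),(.135,.065,.012),1,1),(cd,D(622,414),(-.135,.065,.012),1,1),(cd,D(776,342),(-.135,-.065,.012),1,1)]
def P(q,p,k):
    x,y=p[0]+k*q[3],p[1]; c,s=np.cos(q[2]),np.sin(q[2]); return [q[0]+c*x-s*y,q[1]+s*x+c*y,p[2]]
f=lambda q:np.concatenate([w*(proj(c,[P(q,p,k)])[0]-uv) for c,uv,p,k,w in obs])
r=least_squares(f,[.55,-.2,0,.02]); print('cradle x y yaw off',r.x); print(f(r.x).reshape(-1,2))
q=r.x
# clamp handle
h1,h2=S(136,48),D(584,44)
p,e=tri(ray(cs,h1),ray(cd,h2)); H=np.array(P(q,(.105,0,.085),0)); print('handle',p,e,'hinge',H)
v=p-H; ax=np.array([np.cos(q[2]),np.sin(q[2]),0]); print('theta',np.arctan2(v[2],-v@ax),np.linalg.norm(v),'lat',v@[-ax[1],ax[0],0])
# probe top: orange
org=lambda w:(w[...,2]>150)&(w[...,1]<120)&(w[...,0]<80)
for n,im,c in(('scene',a,cs),('side',b,cd)):
    r_=bot.silhouettes(n,'probe')[0]; m=r_['mask']; v,u=np.nonzero(m); print(n,r_['confidence'],r_['uv'],u.min(),u.max(),v.min(),v.max(), 'top row u',u[v==v.min()].mean())
    from functools import partial
    def g(x):
        # body silhouette centroid of visible orange approx z .093..0.17
        return x
    for r2 in bot.silhouettes(n,'stand'): print('  stand',r2['confidence'],r2['uv'])
    w=im.astype(int); mm=((w[...,2]>130)&(w[...,1]<110)&(w[...,0]<70)); mm[:, :260]=0; mm[:,420 if n=='scene' else 300:]=0;mm[:140]=0;mm[260:]=0
    v,u=np.nonzero(mm); print('  orange',u.mean(),v.mean(),u.min(),u.max(),v.min(),v.max(),mm.sum(), 'at z=.131',onz(c,(u.mean(),v.mean()),.131))
```

```text
[234.5 197.5] 12 [384.3182 173.0455] 22
dot (array([ 0.4946, -0.1924,  0.0593]), [np.float64(0.0014032455626064005), np.float64(0.0014032455626064079)]) z exp 0.0593
cradle x y yaw off [ 0.5276 -0.204  -0.3362  0.0245]
[[ 1.4884  0.6898]
 [ 1.233  -0.7748]
 [-0.7638 -0.4133]
 [ 0.5677 -0.1343]
 [ 0.1377 -1.1219]
 [-0.638  -1.712 ]
 [-0.1426  0.4743]
 [ 0.9925 -1.1386]]
handle [ 0.5789 -0.2222  0.1767] [np.float64(0.0002129617179246866), np.float64(0.0002129617179248418)] hinge [ 0.6267 -0.2386  0.085 ]
theta 1.0672222777461267 0.10470549225452744 lat -0.0003008539108952244
scene 0.56 [376.5, 167.7] 368 384 151 185 top row u 378.5
  stand 0.96 [406.2, 239.5]
  stand 0.87 [361.4, 158.2]
  stand 0.82 [374.2, 203.0]
  orange 377.17277486910996 168.0 372 384 154 180 191 at z=.131 [0.564 0.165 0.131]
side 0.54 [279.1, 232.8] 275 290 214 243 top row u 280.0
  stand 0.94 [320.7, 297.1]
  stand 0.77 [285.9, 256.3]
  stand 0.63 [238.9, 224.1]
  stand 0.19 [367.0, 126.6]
  orange 281.17525773195877 221.06185567010309 275 287 215 237 97 at z=.131 [0.5686 0.159  0.131 ]
```

Measured so far:

| Item | Result | Check |
|---|---|---|
| Cradle | (0.528, -0.204), yaw -0.336 | within the 0.35 rad limit |
| Dot height | 59.3 mm | matches the expected value |
| Hinge radius | 104.7 mm | 105 expected |
| Clamp angle | about 1.07 | within 0.9 to 1.3 |
| Probe | about (0.566, 0.162) | – |

I'll close the fingers and push down on top of the T-bar, following its arc.

```bash
python3 -m inch '[371,234,0,0,0,0,0, 371,234,0,0,0,0,0, 371,234,0,0,0,0,0, 371,234,0,0,0,0,0, 371,234,0,0,0,0,0, 371,234,0,0,0,0,0, 371,234,0,0,0,0,0, 371,234,0,0,0,0,0]'
```

```text
clock: 2.07
eef_pos: [0.4891, -0.2765, 0.2534]
tool_rot: [0.978, 0.21, 0.0, 0.0]
ft_force: [0.6, 0.1, -0.2]
grip_width: 0.0001
grasp_force: 0.0
```

Run:
```python
from h import *
o=bot.get_obs(); print(o['clock'],o['eef_pos'],o['tool_rot'],o['grip_width'])
H=np.array([.6267,-.2386,.085]); ps=-.3362; ax=np.array([np.cos(ps),np.sin(ps),0])
for t in (1.067,.95,.8,.65,.5,.35,.2,.1,0):
    p=H-ax*.105*np.cos(t)+np.array([0,0,.105*np.sin(t)+.029]); print(t,np.round(p*1000))
```

```text
2.0667 [ 0.48907656 -0.27651684  0.25344369] [9.77618795e-01 2.10384051e-01 9.66949094e-05 1.79840856e-04] 0.00010171767379256137
1.067 [ 579. -222.  206.]
0.95 [ 569. -218.  199.]
0.8 [ 558. -214.  189.]
0.65 [ 548. -211.  178.]
0.5 [ 540. -208.  164.]
0.35 [ 534. -206.  150.]
0.2 [ 530. -205.  135.]
0.1 [ 528. -204.  124.]
0 [ 528. -204.  114.]
```

```bash
python3 -m inch '[40,25,0,0,0,0,0, 76,48,0,0,0,0,0, 88,55,-10,0,0,0,0, 88,55,-30,0,0,0,0, 88,55,-38,0,0,0,0, 88,55,-42,0,0,0,0, 88,55,-46,0,0,0,0, 88,55,-48,0,0,0,0]'
```

```text
clock: 2.73
eef_pos: [0.5749, -0.2236, 0.2059]
tool_rot: [0.978, 0.21, 0.0, -0.0]
ft_force: [-2.6, 2.1, 7.7]
grip_width: -0.0001
grasp_force: 3.8
```

```bash
python3 -m inch '[-4,2,-4,0,0,0,0, -8,3,-8,0,0,0,0, -13,5,-13,0,0,0,0, -18,7,-18,0,0,0,0, -23,9,-23,0,0,0,0, -28,11,-29,0,0,0,0, -28,11,-29,0,0,0,0]'
```

```text
clock: 3.32
eef_pos: [0.5445, -0.2122, 0.1781]
tool_rot: [0.978, 0.209, -0.001, -0.0]
ft_force: [-4.2, 1.3, 4.7]
grip_width: -0.0003
grasp_force: 2.3
```

```bash
python3 -m inch '[-5,1,-7,0,0,0,0, -9,2,-14,0,0,0,0, -12,3,-21,0,0,0,0, -15,4,-28,0,0,0,0, -17,5,-36,0,0,0,0, -19,5,-43,0,0,0,0, -20,6,-49,0,0,0,0, -21,6,-54,0,0,0,0]'
```

```text
clock: 3.98
eef_pos: [0.5265, -0.206, 0.1213]
tool_rot: [0.978, 0.21, -0.0, 0.0]
ft_force: [0.3, 0.2, 1.7]
grip_width: 0.0001
grasp_force: 0.8
```

```bash
python3 -m inch '[0,0,-3,0,0,0,0, 0,0,-5,0,0,0,0, 0,0,-6,0,0,0,0, 0,0,-7,0,0,0,0, 0,0,-8,0,0,0,0, 0,0,-9,0,0,0,0]'
```

```text
clock: 4.48
eef_pos: [0.5269, -0.206, 0.1139]
tool_rot: [0.978, 0.21, 0.0, 0.0]
ft_force: [-4.3, 1.7, 10.0]
grip_width: 0.0
grasp_force: 5.0
```

```bash
python3 -m inch '[0,0,-1,0,0,0,0, 0,0,-2,0,0,0,0, 0,0,-2,0,0,0,0, 0,0,-2,0,0,0,0]'
```

```text
clock: 4.82
eef_pos: [0.5269, -0.206, 0.1138]
tool_rot: [0.978, 0.21, 0.001, 0.001]
ft_force: [-4.8, 2.4, 13.4]
grip_width: -0.0002
grasp_force: 6.7
```

The bar is at its closed height and holding firm (13 N, no further travel). I'll lift and head for the probe.

```bash
python3 -m inch '[0,0,40,0,0,0,0, 0,0,80,0,0,0,20, 0,0,120,0,0,0,60, 4,10,149,0,0,0,100, 8,45,149,0,0,0,100, 12,85,149,0,0,0,100, 16,125,149,0,0,0,100, 20,165,149,0,0,0,100]'; python3 -m inch '[5,40,0,0,0,0,100, 9,80,0,0,0,0,100, 13,120,0,0,0,0,100, 16,160,0,0,0,0,100, 18,185,0,0,0,0,100, 18,185,0,0,0,0,100]'
python3 - <<'E'
from h import *
np.set_printoptions(precision=4,suppress=True)
im,o=snap('wrist','w1.png'); c=cam('wrist',o); print(o['eef_pos'],o['joint_pos'],o['ft_force'])
r=bot.spot_point('wrist','probe'); print(r)
for s in bot.silhouettes('wrist','probe')[:2]:
    v,u=np.nonzero(s['mask']); print(s['confidence'],s['uv'],u.min(),u.max(),v.min(),v.max())
print('proj of (.566,.162) top, rim', proj(c,[[.566,.162,.17],[.566,.162,.093]]))
snap('scene','scene1.png')
a=cv2.imread('pics/scene1.png')
w=np.zeros((400,800,3),np.uint8); w[:,:640]=im
w[:160,640:]=cv2.resize(a[180:280,185:285],(160,160))
cv2.imwrite('pics/w1c.png',w)
E
```

```text
clock: 5.48
eef_pos: [0.547, -0.0396, 0.2608]
tool_rot: [0.978, 0.21, 0.001, 0.0]
ft_force: [0.2, 0.4, -0.5]
grip_width: 0.0835
grasp_force: 0.0
clock: 5.98
eef_pos: [0.5648, 0.1496, 0.26]
tool_rot: [0.977, 0.214, 0.001, -0.001]
ft_force: [-0.1, -0.5, -0.1]
grip_width: 0.0852
grasp_force: 0.0
[0.5648 0.1496 0.26  ] [0.2579 0.4075 0.2572 1.4189 0.002  2.9688] [-0.1285 -0.5162 -0.0819]
[{'uv': [298.5, 174.0], 'confidence': 0.93}]
0.84 [293.0, 197.4] 269 314 163 229
proj of (.566,.162) top, rim [[306.0012 203.4626]
 [308.9789 177.1928]]
```

View pics/w1c.png

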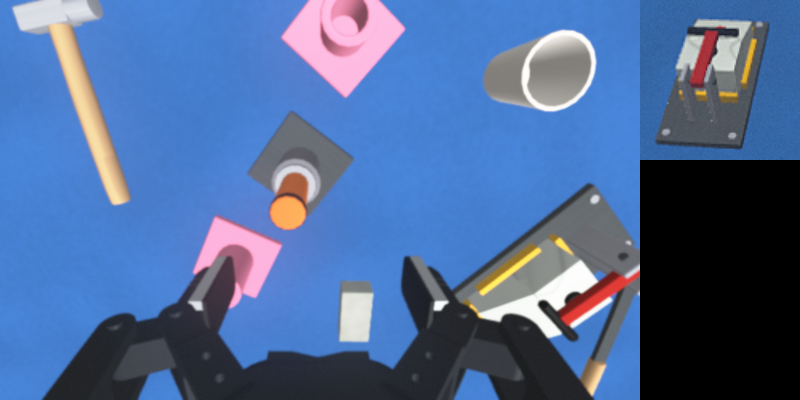

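The inset shows the clamp is down. The probe's top disc is at (288,211) in the wrist view and its collar at about (297,183), so I'll localise it from those.

Run:
```python
from h import *
np.set_printoptions(precision=4,suppress=True)
im=cv2.imread('pics/w1.png').astype(int); o=bot.get_obs(); c=cam('wrist',o)
m=(im[...,2]>225)&(im[...,1]>120)&(im[...,1]<190)&(im[...,0]<110); m[:190]=0;m[235:]=0;m[:,:260]=0;m[:,320:]=0
v,u=np.nonzero(m); print(u.mean(),v.mean(),u.min(),u.max(),v.min(),v.max())
print('top', onz(c,((u.min()+u.max())/2,(v.min()+v.max())/2),.170))
g=im[155:210,268:326]; print('collar',onz(c,(297,182),.093))
# stand plate corners at z=.01
P=[(292,112),(353,157),(247,172)]
Q=[onz(c,p,.010) for p in P]; print(Q, 'centre',(Q[1]+Q[2])/2, [np.linalg.norm(Q[0]-Q[i]) for i in (1,2)])
```

```text
287.3672055427252 212.46535796766744 270 304 197 228
top [0.5529 0.166  0.17  ]
collar [0.5561 0.1644 0.093 ]
[array([0.6105, 0.2   , 0.01  ]), array([0.5914, 0.1082, 0.01  ]), array([0.5178, 0.2243, 0.01  ])] centre [0.5546 0.1662 0.01  ] [np.float64(0.09378996210863749), np.float64(0.09586179263279514)]
```

```bash
python3 -m inch '[-4,8,-10,0,0,0,100, -9,15,-25,0,0,0,100, -9,15,-35,0,0,0,100, -9,15,-35,0,0,0,100, -9,15,-35,0,0,0,100]'
python3 - <<'E'
from h import *
np.set_printoptions(precision=4,suppress=True)
im,o=snap('wrist','w2.png'); c=cam('wrist',o); im=im.astype(int); print(o['eef_pos'],o['tool_rot'])
m=(im[...,2]>225)&(im[...,1]>120)&(im[...,1]<190)&(im[...,0]<110)
n,l,s,ce=cv2.connectedComponentsWithStats(m.astype(np.uint8)); k=1+s[1:,4].argmax(); print(s[k],ce[k])
print('top',onz(c,(s[k][0]+s[k][2]/2-.5,s[k][1]+s[k][3]/2-.5),.170))
for n in('scene','side'):
    i=cv2.imread('pics/%s0.png'%n).astype(int); cc=cam(n)
    for P in ([.555,.166],[.562,.163]):
        p=proj(cc,[P+[.170],P+[.110]]); print(n,P,p.ravel())
    sl=(slice(148,182),slice(364,392)) if n=='scene' else (slice(210,242),slice(268,296))
    q=i[sl]; mm=(q[...,2]>q[...,0]+70)&(q[...,2]>q[...,1]+60)
    for r in range(0,mm.shape[0],3):
        x=np.nonzero(mm[r])[0]
        if len(x): print(r+sl[0].start,x.min()+sl[1].start,x.max()+sl[1].start,end='; ')
    print()
E
```

```text
clock: 6.6
eef_pos: [0.5554, 0.1577, 0.2249]
tool_rot: [0.978, 0.21, -0.001, 0.0]
ft_force: [-0.1, -0.3, -0.1]
grip_width: 0.0852
grasp_force: 0.0
[0.5554 0.1577 0.2249] [ 0.9778  0.2095 -0.0007  0.0002]
[ 279  207   41   37 1193] [298.9137 224.9472]
top [0.5533 0.172  0.17  ]
scene [0.555, 0.166] [377.4895 153.386  375.5909 172.2776]
scene [0.562, 0.163] [377.3928 155.2181 375.4856 174.1425]
151 376 382; 154 374 384; 157 378 380; 160 373 383; 163 373 382; 166 372 382; 169 372 376; 172 371 377; 175 372 381; 178 373 380; 
side [0.555, 0.166] [282.1064 216.8644 283.7526 230.4178]
side [0.562, 0.163] [280.8709 214.5463 282.5602 228.1478]
216 276 284; 219 275 285; 222 276 284; 225 285 286; 228 285 286; 231 285 286; 234 286 287; 237 286 286;
```

```bash
python3 -m inch '[-2,8,0,0,0,0,100, -2,8,-20,0,0,0,100, -2,8,-40,0,0,0,100, -2,8,-55,0,0,0,70, -2,8,-55,0,0,0,60, -2,8,-55,0,0,0,60, -2,8,-55,0,0,0,60]'
python3 - <<'E'
from h import *
im,o=snap('wrist','w3.png'); print(o['eef_pos'],o['tool_rot'])
cv2.imwrite('pics/w3c.png',im[140:,140:500])
c=cam('wrist',o);E=o['eef_pos'];Rm=R.from_quat(o['tool_rot']).as_matrix()
print('tool axis at z .17:',proj(c,[[E[0],E[1],.17]]),'y+-20', proj(c,[np.r_[E[:2],.17]+Rm[:,1]*.02,np.r_[E[:2],.17]-Rm[:,1]*.02]))
E
```

```text
clock: 7.23
eef_pos: [0.5544, 0.1675, 0.1718]
tool_rot: [0.978, 0.21, 0.001, -0.0]
ft_force: [0.1, 0.4, 0.6]
grip_width: 0.0512
grasp_force: 0.0
[0.55441359 0.16745769 0.17175145] [ 9.77635121e-01  2.10305243e-01  1.12170331e-03 -1.31818972e-04]
tool axis at z .17: [[321.40212208 277.97213476]] y+-20 [[362.60796582 277.88009506]
 [280.1763245  277.95443764]]
```

View pics/w3c.png

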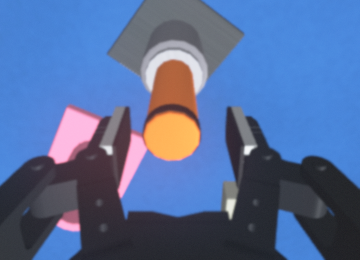

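The disc is at (312,274) and the tool axis at (321,278), so the probe lies about 4 mm towards +y. I'll correct that, descend and close.

```bash
python3 -m inch '[0,4,0,0,0,0,60, 0,4,-15,0,0,0,60, 0,4,-30,0,0,0,60, 0,4,-34,0,0,0,60, 0,4,-34,0,0,0,45, 0,4,-34,0,0,0,38, 0,4,-34,0,0,0,32, 0,4,-34,0,0,0,28]'
```

```text
clock: 7.95
eef_pos: [0.5543, 0.1713, 0.1375]
tool_rot: [0.978, 0.21, 0.001, -0.0]
ft_force: [-0.1, -0.2, 1.6]
grip_width: 0.0268
grasp_force: 58.8
```

```bash
python3 -m inch '[0,0,0,0,0,0,15, 0,0,0,0,0,0,10, 0,0,0,0,0,0,10, 0,0,0,0,0,0,10, 0,0,0,0,0,0,10]'
```

```text
clock: 8.37
eef_pos: [0.5543, 0.1712, 0.1375]
tool_rot: [0.978, 0.21, 0.001, -0.0]
ft_force: [-0.1, -1.5, 5.6]
grip_width: 0.0271
grasp_force: 58.9
```

Probe gripped (27 mm opening, 59 N). Lifting it straight out.

```bash
python3 -m inch '[0,0,10,0,0,0,10, 0,0,30,0,0,0,10, 0,0,60,0,0,0,10, 0,0,95,0,0,0,10, 0,0,130,0,0,0,10, 0,0,150,0,0,0,10, 0,0,150,0,0,0,10]'
python3 - <<'E'
from h import *
print(bot.get_obs()['joint_pos'])
a,o=snap('scene');b,_=snap('side')
i=np.zeros((400,800,3),np.uint8); i[:,:400]=cv2.resize(a[60:220,310:470],(400,400)); i[:,400:]=cv2.resize(b[120:280,200:360],(400,400)); cv2.imwrite('pics/lift.png',i)
E
```

```text
clock: 8.95
eef_pos: [0.5554, 0.1717, 0.2922]
tool_rot: [0.978, 0.21, 0.005, -0.0]
ft_force: [1.0, 0.3, -1.2]
grip_width: 0.0265
grasp_force: 59.2
[2.99781824e-01 3.88551314e-01 3.11469066e-01 1.48424391e+00
 1.29230431e-04 3.01752378e+00]
```

View pics/lift.png

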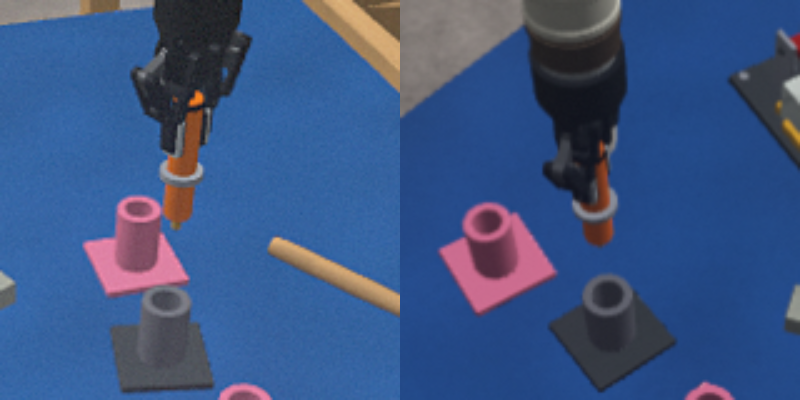

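The picture shows the probe clear of the tube and upright in the hand (collar at (181,172), tip at (178,228) in the left half). Next is the move to above the dot, tilting on the way.

```bash
python3 -m inch '[-13,-36,0,0,0,0,10, -27,-72,0,0,0,0,10, -41,-110,0,0,0,0,10, -55,-148,-5,0,0,0,10, -69,-186,-10,-0.03,-0.08,0,10, -83,-222,-15,-0.06,-0.17,0,10, -97,-258,-20,-0.09,-0.26,0,10, -110,-294,-25,-0.115,-0.33,0,10]'; python3 -m inch '[-10,-25,-2,0,0,0,10, -17,-42,-3,0,0,0,10, -19,-46,-3,0,0,0,10, -19,-46,-3,0,0,0,10]'
python3 - <<'E'
from h import *
np.set_printoptions(precision=4,suppress=True)
im,o=snap('wrist','w4.png'); c=cam('wrist',o); T=R.from_quat(o['tool_rot']).as_matrix()
n=np.array([-.3229,.1128,.9397]); D=np.array([.4946,-.1924,.0593])
print(o['eef_pos'],'toolz',T[:,2],'ang',np.arccos(-T[:,2]@n),'rotvec fix',np.cross(T[:,2],-n), o['joint_pos'],o['ft_force'])
print('proj dot',proj(c,[D]),'tip',proj(c,[o['eef_pos']+T[:,2]*.1155]))
m=(im[...,2].astype(int)>150)&(im[...,1]<70)&(im[...,0]<70); k,l,s,ce=cv2.connectedComponentsWithStats(m.astype(np.uint8)); print([(s[i].tolist(),ce[i].round(1)) for i in range(1,k) if s[i][4]>20])
E
```

```text
clock: 9.72
eef_pos: [0.4402, -0.1236, 0.2581]
tool_rot: [0.963, 0.208, 0.148, 0.091]
ft_force: [1.5, -0.3, -2.0]
grip_width: 0.0268
grasp_force: 59.5
clock: 10.05
eef_pos: [0.4226, -0.1694, 0.2561]
tool_rot: [0.963, 0.206, 0.147, 0.089]
ft_force: [0.2, 0.1, -0.9]
grip_width: 0.0266
grasp_force: 59.6
[ 0.4226 -0.1694  0.2561] toolz [ 0.3192 -0.1118 -0.9411] ang nan rotvec fix [-0.0011 -0.0039  0.0001] [-0.3929 -0.098  -0.4171  0.9071  0.0189  2.3312] [ 0.1551  0.0828 -0.9102]
proj dot [[320.4967 168.1912]] tip [[319.6311 199.6785]]
[([346, 66, 71, 82, 1406], array([383.3, 103.4]))]<stdin>:5: RuntimeWarning: invalid value encountered in arccos
```

View pics/w4.png

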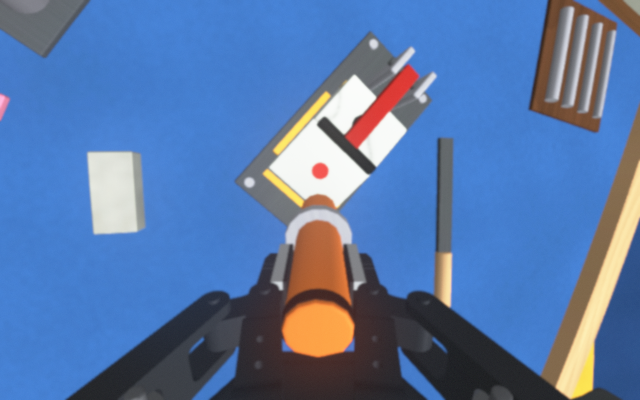

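The dot is at (320,171), within 3 px of the prediction, and the T-bar runs from (322,122) to (370,168). I'll check the yaw, how the probe sits in the hand, and the remaining distance.

Run:
```python
from h import *
np.set_printoptions(precision=4,suppress=True)
o=bot.get_obs(); c=cam('wrist',o); T=R.from_quat(o['tool_rot']).as_matrix();E=o['eef_pos']; z=T[:,2]
im=cv2.imread('pics/w4.png').astype(int); w=im[155:190,300:340]; m=(w[...,2]>170)&(w[...,1]<100)&(w[...,0]<100); v,u=np.nonzero(m); uv=(u.mean()+300,v.mean()+155); D=onz(c,uv,.0593); print('dot',uv,D)
a,b=onz(c,(321.5,122),.09),onz(c,(371,169),.09); print('bar',a,b,np.linalg.norm(a-b),'yaw',np.arctan2(*(a-b)[[1,0]])-np.pi/2,'mid',(a+b)/2)
print('axis: top,collar,front',proj(c,[E+z*(.0975-s) for s in (.130,.053,0)]))
D2=.6*D+.4*np.array([.4946,-.1924,.0593]); n=np.array([-.3229,.1128,.9397])
for L in (.1355,.1195,.1155,.1075): print(L,'shift mm',1000*(D2+n*L-E))
tip=E+z*.1155; print('tip off dot',1000*(tip-D2))
```

```text
dot (np.float64(319.8181818181818), np.float64(170.53846153846155)) [ 0.4931 -0.1921  0.0593]
bar [ 0.5367 -0.1678  0.09  ] [ 0.5134 -0.2377  0.09  ] 0.07368243965991765 yaw -0.3213470619598333 mid [ 0.5251 -0.2027  0.09  ]
axis: top,collar,front [[322.1583 329.7131]
 [320.3711 237.6241]
 [319.7788 207.2441]]
0.1355 shift mm [ 26.3966  -8.1712 -70.0027]
0.1195 shift mm [ 31.563   -9.976  -85.0379]
0.1155 shift mm [ 32.8546 -10.4272 -88.7967]
0.1075 shift mm [ 35.4378 -11.3296 -96.3143]
tip off dot [-33.1415  10.5927  88.6804]
```

```bash
python3 -m inch '[6,-2,-17,0,0,0,10, 13,-4,-35,0,0,0,10, 20,-6,-53,0,0,0,10, 26,-8,-70,0,0,0,10, 27,-8,-73,0,0,0,10, 27,-8,-73,0,0,0,10, 27,-8,-73,0,0,0,10]'
python3 - <<'E'
from h import *
np.set_printoptions(precision=4,suppress=True)
im,o=snap('wrist','w5.png'); c=cam('wrist',o); T=R.from_quat(o['tool_rot']).as_matrix();E=o['eef_pos']; z=T[:,2]
D2=np.array([.4937,-.1922,.0593]); n=np.array([-.3229,.1128,.9397]); tip=E+z*.1155; d=1000*(tip-D2)
print(E,z,'tip-dot',d,'along n',d@n,'lateral',d-n*(d@n)); print('ft',o['ft_force'],o['ft_force']@n)
a,_=snap('scene');b,_=snap('side')
i=np.zeros((400,800,3),np.uint8); i[:,:400]=cv2.resize(a[140:240,190:290],(400,400)); i[:,400:]=cv2.resize(b[100:200,330:430],(400,400))
cv2.imwrite('pics/hov.png',np.vstack([i,np.pad(im[100:300,160:480],((0,0),(0,480),(0,0)))]))
E
```

```text
clock: 10.68
eef_pos: [0.4519, -0.176, 0.1853]
tool_rot: [0.963, 0.208, 0.148, 0.09]
ft_force: [-0.1, 0.2, -0.4]
grip_width: 0.027
grasp_force: 59.7
[ 0.4519 -0.176   0.1853] [ 0.3228 -0.1116 -0.9399] tip-dot [-4.5094  3.2702 17.4288] along n 18.202817441257825 lateral [1.3683 1.2169 0.3236]
ft [-0.0563  0.154  -0.3834] -0.3247574518206732
```

View pics/hov.png

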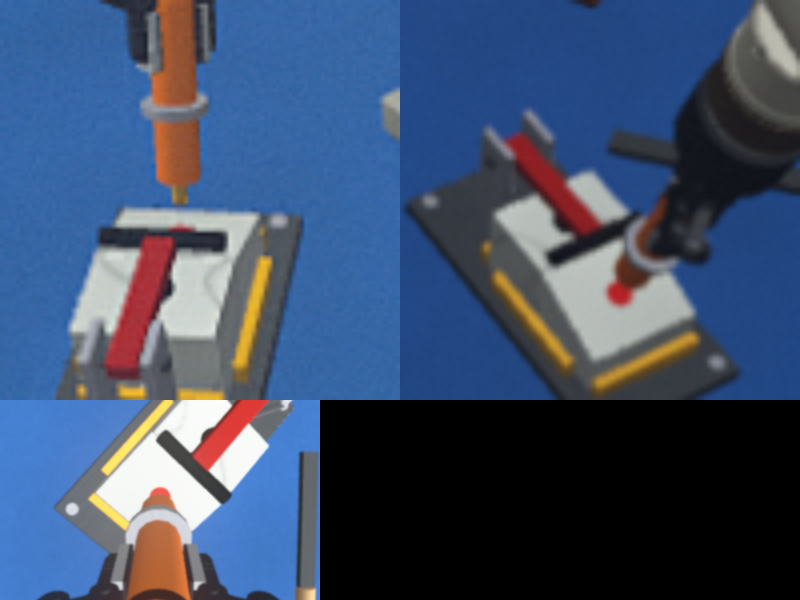

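Tip at (180,202) and body are lined up with the dot in both views, with about 18 mm still to go along the normal. Correcting about 1.5 mm sideways and approaching.

```bash
python3 -m inch '[-1,-2,-3,0,0,0,10, 1,-2,-7,0,0,0,10, 2,-3,-11,0,0,0,10, 3,-3,-13.5,0,0,0,10, 3,-3,-13.5,0,0,0,10, 3,-3,-13.5,0,0,0,10]'
cat > st.py <<'E'
from h import *
np.set_printoptions(precision=2,suppress=True)
o=bot.get_obs(); T=R.from_quat(o['tool_rot']).as_matrix();E=o['eef_pos']; z=T[:,2]
D2=np.array([.4937,-.1922,.0593]); n=np.array([-.3229,.1128,.9397]); tip=E+z*.1155; d=1000*(tip-D2)
print('along n',d@n,'lateral',d-n*(d@n),'ang',np.linalg.norm(np.cross(z,n)),'ft',o['ft_force'],o['ft_force']@n,'pred tip px',proj(cam('scene'),[tip])[0],proj(cam('side'),[tip])[0])
E
python3 st.py
```

```text
clock: 11.33
eef_pos: [0.4543, -0.1799, 0.1714]
tool_rot: [0.963, 0.207, 0.148, 0.09]
ft_force: [0.1, -0.1, -1.9]
grip_width: 0.0269
grasp_force: 59.7
along n 3.9324101918129695 lateral [-0.82 -1.13 -0.15] ang 0.0005284226004000391 ft [ 0.1  -0.13 -1.88] -1.8142499096704878 pred tip px [234.48 196.01] [385.77 172.41]
```

```bash
python3 -m inch '[1,0.5,-2,0,0,0,10, 2,0.5,-4,0,0,0,10, 2,0.5,-4,0,0,0,10, 2,0.5,-4,0,0,0,10]' | grep ft; python3 st.py;  python3 -m inch '[0.3,-0.1,-1,0,0,0,10, 0.6,-0.2,-2,0,0,0,10, 0.6,-0.2,-2,0,0,0,10, 0.6,-0.2,-2,0,0,0,10]' | grep ft; python3 st.py
```

```text
ft_force: [-0.6, 0.3, -1.6]
along n -0.13240651153199767 lateral [ 0.3  -0.25  0.13] ang 0.0005722462214745027 ft [-0.59  0.27 -1.64] -1.3218666034704356 pred tip px [234.95 197.61] [384.88 172.86]
ft_force: [-0.6, -0.4, 0.1]
along n -2.050160706743511 lateral [ 0.33 -0.27  0.15] ang 0.0009089162116728651 ft [-0.57 -0.39  0.06] 0.19340695301130525 pred tip px [234.98 198.3 ] [384.68 173.09]
```

```bash
python3 -m inch '[0.3,-0.1,-1,0,0,0,10, 0.6,-0.2,-2,0,0,0,10, 0.6,-0.2,-2,0,0,0,10, 0.6,-0.2,-2,0,0,0,10]' | grep ft; python3 st.py;  python3 -m inch '[0.3,-0.1,-1,0,0,0,10, 0.6,-0.2,-2,0,0,0,10, 0.6,-0.2,-2,0,0,0,10, 0.6,-0.2,-2,0,0,0,10]' | grep ft; python3 st.py
```

```text
ft_force: [-0.9, 0.7, 2.5]
along n -4.220033781824193 lateral [ 0.24 -0.29  0.12] ang 0.0008570156743143678 ft [-0.95  0.74  2.45] 2.692993271834968 pred tip px [235.02 199.07] [384.49 173.39]
ft_force: [-0.3, -0.1, 1.8]
along n -6.3262015018058655 lateral [ 0.19 -0.28  0.1 ] ang 0.0008748125509090613 ft [-0.34 -0.14  1.83] 1.8137182069939946 pred tip px [235.06 199.82] [384.29 173.68]
```

```bash
python3 -m inch '[0.3,-0.1,-1,0,0,0,10, 0.5,-0.2,-1.5,0,0,0,10, 0.5,-0.2,-1.5,0,0,0,10]' | grep ft
cat > av.py <<'E'
from h import *
n=np.array([-.3229,.1128,.9397]); f=[]
for i in range(24): bot.camera('wrist'); f.append(bot.get_obs()['ft_force'])
f=np.array(f); print('mean n',(f@n).mean(),'sd',(f@n).std(), f.mean(0))
E
python3 av.py; python3 st.py
```

```text
ft_force: [-1.1, 0.4, 3.1]
mean n 3.2105712358689504 sd 0.3804470836666611 [-0.41822553  0.20506156  3.24826569]
along n -7.91447002195927 lateral [ 0.08 -0.26  0.06] ang 0.0007415437208366663 ft [ 0.15 -0.44  3.26] 2.9609016367533147 pred tip px [235.1  200.37] [384.16 173.92]
```

The contact force is about 3.2 + 1.6 (probe weight) = 4.8 N, and geometry puts the plunger 7.9 mm in, so both say half way. One last look before handing in.

Run:
```python
from h import *
a,o=snap('scene');b,_=snap('side')
i=np.zeros((400,800,3),np.uint8); i[:,:400]=cv2.resize(a[140:240,190:290],(400,400)); i[:,400:]=cv2.resize(b[100:200,330:430],(400,400))
cv2.imwrite('pics/fin.png',i); print(o['clock'],o['ft_force'],o['grasp_force'])
```

```text
14.1167 [ 0.15173824 -0.44342798  3.25626965] 59.99858379364014
```

View pics/fin.png

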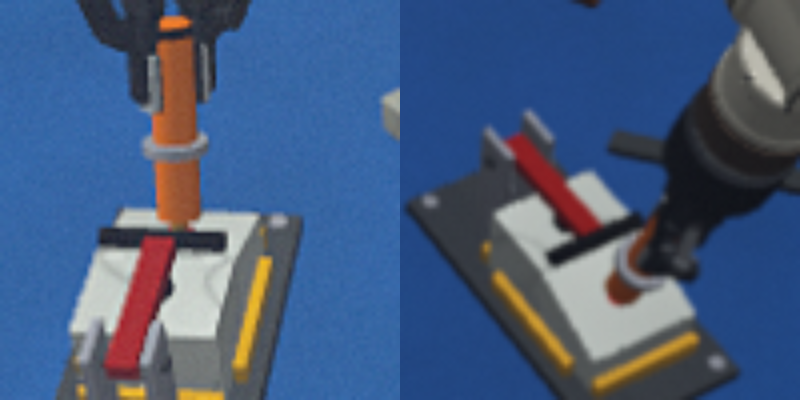

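The probe sits over the dot (body end at (180,215), covering the dot at (180,228)). The clamp is down and the stone hasn't moved.

```bash
python3 -c "
from workcell import bot
print(bot.job_done())"
```

```text
the job is handed in; nothing more can be done
None
```

I handed the job in at about 14 s, with no verdict returned: the clamp is down on the stone, and the probe is held square to the slope on the red dot, its plunger about 8 mm in at roughly 4.8 N by my estimate.

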